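# Set a height gauge from its block and stack plates to it

### The arm

A 6-joint arm with a two-finger parallel gripper is mounted at the origin on the work surface. World frame = base frame: x ahead of the robot, y to its left, z up, the work surface at z = 0. Lengths are in m, angles in rad, forces in N, time in s.
With the tool pointing down it reaches from about 0.35 to 0.975 m from the base axis. Payload 4.9 kg.
Tool frame: the origin (TCP) lies midway between the tips of the shut fingers; the grasp point (between the pads) lies behind it (env.grip_point_offset is the z of the grasp point in the tool frame, in m); z points along the fingers, y is the line along which they close (so a half turn about z gives the same grasp; the last joint's range is limited). The gripper opens to 85 mm and grips with 20 to 120 N. Pads are 22 mm wide; open, the fingers measure 114 mm over their backs; the gripper's body (76 mm by 85 mm) begins 54 mm behind the grasp point. The pads swing forward as they close: fully open they stand 13 mm farther back than shut.
Start: joints at [1.178, 0.053, 1.613, -0, 1.476, -0.119], TCP at [0.169, 0.602, 0.231] pointing down, gripper open.
Joint ranges: [-3.01, 3.01], [-1.01, 2.22], [0.06, 2.58], [-1.02, 4.17], [0.09, 2.62], [-3.14, 3.14]. Speed limits (rad/s): [2.57, 2.57, 3.14, 3.14, 3.14, 3.14].

### API

Orientations are given as a rotation vector (axis times angle).
In Python, from plant import env gives the robot as it stands.
- The arm moves only by the tool step_arm, never from a script. Its argument "steps" is text: rows parted by semicolons, each of 7 numbers parted by spaces: the shift along the world's x, y, z normalised to -1 to 1, where 1 is 0.5 m, then the turn, a rotation vector about the world's x, y, z normalised to -1 to 1, where 1 is 60 degrees, then the opening, from -1 (shut) to 1 (fully open). A call has 1 to 5 rows; each row is the pose to reach, as a shift and turn from the pose commanded when the call began; what a row does not reach only later rows make up. A row lasts 1/8 s, in which the tool goes at most 62.5 mm and 10.7 degrees, less where a joint would pass 70% of its speed; a pose out of reach is approached as far as the arm can. A call with a number of a shift or a turn outside -1 to 1 is refused whole. A call with a gripper value outside its range is refused whole. The fingers move at their own pace and stop on an object; "force" is the grip in N (left out, the last holds). Time passes only in rows, so rows that repeat a pose let the fingers close. It gives the time, the measured TCP pose, the force, the opening and the grip force at its end, in the units of the state.
- env.read_state(): the state, without advancing time (a new reading comes with each control period).
- env.capture(name): name is "scene" or "top" or "wrist"; returns a dict with "image" (384x512x3 uint8, blue, green, red), "range_z" (384x512 float32, m along the optical axis (not along the pixel's ray), 0 where there is no reading), "camera_matrix" (3x3 intrinsics, pixels), "k1" (the pictures are not rectified: a ray, as slopes to the right and down, at radius r is drawn at 1 + k1 r^2 times it, then the intrinsics apply), "R" (3x3) and "t" (3): a world point X has camera coordinates R X + t. Camera axes: x right, y down, z forward; pixel columns grow to the right and rows downward; lengths in m; the calibration is good to about 2 mm. A picture is of the moment at which its call begins.
- env.finish_job(): hands the job in; it is judged then, once.
The state is a dict: "clock": time; "joint_pos": joint angles; "qvel": joint speeds; "joint_efforts": joint torques, N m; "tool_pos": TCP position; "ee_rot": TCP orientation; "contact_force": force on the tool from outside, world axes, zero at the start; "wrist_torque": the same for the moment, N m; "width": finger opening in m; "grasp_force": force on a finger pad.
Only numpy, scipy, OpenCV 4.12 (cv2) and the standard library are available. Lean on these libraries where they do the work, as an engineer would, in place of code of your own. Each camera call takes 0.05 s, during which the arm holds its last target. There are 200 camera calls.

### The job

Push the gauge head down, gently, until its foot bears on the setting block below it. Slide that block out from under the foot without shifting the head, put it away in its own slot of the grey rack (low block in the wide slot, tall block in the narrow one), and then lay plates from the pile squarely on the plate that already lies on the gauge base until the top of the stack comes as near to level with the underside of the foot as whole plates allow, and stop there. Leave the other setting block and everything else on the table alone.

Things in the scene. Friction and masses are not known exactly. Their poses are not given: they have to be found in the camera images.
- gauge: height gauge, fixed: aluminium base plate 15 mm thick, 310 mm long (y), reaching 65 mm to -x and 140 mm to +x of the origin; column 30 mm square, top 155 mm above the table, 115 mm to +x of the origin. Origin: on the table straight below the gauge foot; x points away from the robot, y left, z up
- head: grey gauge head sliding up and down on the column; stays where left (2.5 N moves it down, 7.5 N up). Its arm carries a steel foot 40 (x) by 16 mm (y); arm and foot 16 mm thick; sleeve on the column 50 mm square, 36 high. Origin: centre of the foot's flat underside (the mark), axes as the gauge's. Starts 75 to 90 mm above the base plate's top, can go down to 15 mm above it
- knob (a point): centre of the flat top of the black knob on the head, straight above the foot and 46 mm above the foot's underside; the knob is 32 mm across and 20 mm high on a thinner 12 mm stem. It can be pushed down from above or pinched
- low: low setting block (see low_c); origin at the centre of its underside. Both blocks have a dark screw cap on top, 6 mm narrower and shorter than the body, set anywhere from 6 mm below to 6 mm above the block's nominal height; the poses do not tell it, so feel for it. The cap does not give under a push. Grip the body, whose sides end 8 mm below the nominal height
- tall: tall setting block (see tall_c); origin at the centre of its underside
- low_c (a point): half-way up the low setting block: steel, 56 mm wide (x), 100 long (y), nominally 40 high, 0.6 kg. One setting block stands on the gauge base left (+y) of the foot, its length within 0.3 rad of the gauge's y, one end about 10 mm below the foot; the other waits on a 15 mm plywood board between gauge and robot. Which is which varies
- tall_c (a point): half-way up the tall setting block: steel, 42 mm wide (x), 100 mm long (y), nominally 60 mm high, 0.6 kg (see low and low_c)
- slot_wide (a point): centre of the floor of the wide slot of the grey storage rack, home of the low block: 65 mm (x) by 112 mm (y), floor 5 mm above the table, walls rising 15 mm above the floor. The rack is fixed, 133 mm (x) by 122 mm (y); axes as the slot's
- slot_narrow (a point): centre of the floor of the narrow slot of the same rack, on its +x side, home of the tall block: 52 mm (x) by 112 mm (y), the same floor and walls
- p0_c (a point): centre of the plate that already lies on the gauge base, right (-y) of the foot: the first plate of the stack. All four plates are alike: aluminium, 50 mm (x) by 110 mm (y) by 20 mm thick, about 0.3 kg. Its near end is about 14 mm from the foot, which does not reach over the stack
- p1_c (a point): centre of a spare plate, the lowest of a loose pile of three on the table
- p2_c (a point): centre of a spare plate, the middle one of the pile
- p3_c (a point): centre of a spare plate, the top one of the pile
- driver: bystander, loose: screwdriver, 190 mm; origin at its underside
- cyl: bystander, loose: pneumatic cylinder with rod, 190 mm long, origin under the middle of its body; origin at its underside
- meter: bystander, loose: multimeter, 85 by 160 by 32 mm; origin at its underside
- valve: bystander, loose: valve block, 50 by 100 by 70 mm; origin at its underside
- sensor: bystander, loose: sensor bracket, 60 by 50 by 66 mm; origin at its underside

How it is judged:
On the way, in this order (a step that is already met when the one before it is completed fails the run):
1. the gauge foot bears on the setting block on the gauge base (((horizontal distance between low_c and head below 0.075 m and z of head in the frame of low_c between 0.0125 and 0.0275 m and contact force between head and low above 1.5 N) or (horizontal distance between tall_c and head below 0.075 m and z of head in the frame of tall_c between 0.0225 and 0.0375 m and contact force between head and tall above 1.5 N))), for 0.2 s.
2. that block is put away in its own slot and let go, the head still at the height it was set to (((z of head in the frame of gauge between 0.0475 and 0.0625 m and horizontal distance between low_c and slot_wide below 0.01 m and z of low_c in the frame of slot_wide between 0.017 and 0.023 m and angle between low_c's own z axis and vertical below 0.06 rad and angle between the y axis of low_c and the y axis of slot_wide, either way round below 0.15 rad) or (z of head in the frame of gauge between 0.0675 and 0.0825 m and horizontal distance between tall_c and slot_narrow below 0.01 m and z of tall_c in the frame of slot_narrow between 0.027 and 0.033 m and angle between tall_c's own z axis and vertical below 0.06 rad and angle between the y axis of tall_c and the y axis of slot_narrow, either way round below 0.15 rad)) and contact force between the fingers and low below 0.1 N and contact force between the fingers and tall below 0.1 N), for 0.2 s.
At the end, for the whole second after the job is handed in: foot within 7.5 mm of the block's nominal height (40 or 60 mm) over the base; that block in its own slot (10 mm, 0.15 rad); the other unmoved (10 mm); stack of 2 plates (low block) or 3 (tall), flat, within 10 mm and 0.12 rad of the first plate, none above; bystanders within 30 mm (((z of head in the frame of gauge between 0.0475 and 0.0625 m and horizontal distance between low_c and slot_wide below 0.01 m and z of low_c in the frame of slot_wide between 0.017 and 0.023 m and angle between low_c's own z axis and vertical below 0.06 rad and angle between the y axis of low_c and the y axis of slot_wide, either way round below 0.15 rad and distance of tall_c from where it was at the start of the episode below 0.01 m and ((horizontal distance between p1_c and p0_c below 0.01 m and z of p1_c in the frame of p0_c between 0.017 and 0.023 m and angle between p1_c's own z axis and vertical below 0.04 rad and angle between the y axis of p1_c and the y axis of p0_c, either way round below 0.12 rad) or (horizontal distance between p2_c and p0_c below 0.01 m and z of p2_c in the frame of p0_c between 0.017 and 0.023 m and angle between p2_c's own z axis and vertical below 0.04 rad and angle between the y axis of p2_c and the y axis of p0_c, either way round below 0.12 rad) or (horizontal distance between p3_c and p0_c below 0.01 m and z of p3_c in the frame of p0_c between 0.017 and 0.023 m and angle between p3_c's own z axis and vertical below 0.04 rad and angle between the y axis of p3_c and the y axis of p0_c, either way round below 0.12 rad)) and (horizontal distance between p1_c and p0_c above 0.06 m or z of p1_c in the frame of p0_c below 0.03 m) and (horizontal distance between p2_c and p0_c above 0.06 m or z of p2_c in the frame of p0_c below 0.03 m) and (horizontal distance between p3_c and p0_c above 0.06 m or z of p3_c in the frame of p0_c below 0.03 m)) or (z of head in the frame of gauge between 0.0675 and 0.0825 m and horizontal distance between tall_c and slot_narrow below 0.01 m and z of tall_c in the frame of slot_narrow between 0.027 and 0.033 m and angle between tall_c's own z axis and vertical below 0.06 rad and angle between the y axis of tall_c and the y axis of slot_narrow, either way round below 0.15 rad and distance of low_c from where it was at the start of the episode below 0.01 m and ((horizontal distance between p1_c and p0_c below 0.01 m and z of p1_c in the frame of p0_c between 0.017 and 0.023 m and angle between p1_c's own z axis and vertical below 0.04 rad and angle between the y axis of p1_c and the y axis of p0_c, either way round below 0.12 rad) or (horizontal distance between p2_c and p0_c below 0.01 m and z of p2_c in the frame of p0_c between 0.017 and 0.023 m and angle between p2_c's own z axis and vertical below 0.04 rad and angle between the y axis of p2_c and the y axis of p0_c, either way round below 0.12 rad) or (horizontal distance between p3_c and p0_c below 0.01 m and z of p3_c in the frame of p0_c between 0.017 and 0.023 m and angle between p3_c's own z axis and vertical below 0.04 rad and angle between the y axis of p3_c and the y axis of p0_c, either way round below 0.12 rad)) and ((horizontal distance between p1_c and p0_c below 0.01 m and z of p1_c in the frame of p0_c between 0.037 and 0.043 m and angle between p1_c's own z axis and vertical below 0.04 rad and angle between the y axis of p1_c and the y axis of p0_c, either way round below 0.12 rad) or (horizontal distance between p2_c and p0_c below 0.01 m and z of p2_c in the frame of p0_c between 0.037 and 0.043 m and angle between p2_c's own z axis and vertical below 0.04 rad and angle between the y axis of p2_c and the y axis of p0_c, either way round below 0.12 rad) or (horizontal distance between p3_c and p0_c below 0.01 m and z of p3_c in the frame of p0_c between 0.037 and 0.043 m and angle between p3_c's own z axis and vertical below 0.04 rad and angle between the y axis of p3_c and the y axis of p0_c, either way round below 0.12 rad)) and (horizontal distance between p1_c and p0_c above 0.06 m or z of p1_c in the frame of p0_c below 0.05 m) and (horizontal distance between p2_c and p0_c above 0.06 m or z of p2_c in the frame of p0_c below 0.05 m) and (horizontal distance between p3_c and p0_c above 0.06 m or z of p3_c in the frame of p0_c below 0.05 m))) and linear speed of each of low, tall below 0.02 m/s and distance of each of driver, cyl, meter, valve, sensor from where it was at the start of the episode below 0.03 m); the robot touches nothing.
It fails at once if the foot is rammed into a block (over 35 N) (contact force between head and low above 35 N or contact force between head and tall above 35 N).
It fails at once if the first plate of the stack is shifted by more than 15 mm (distance of p0_c from where it was at the start of the episode above 0.015 m).
It fails at once if the other setting block is taken from its board (both blocks moved when only one may be) (distance of each of low_c, tall_c from where it was at the start of the episode above 0.02 m).
It fails at once if a bystander is disturbed (moved over 30 mm) (distance of any of driver, cyl, meter, valve, sensor from where it was at the start of the episode above 0.03 m).
It also fails if it takes over 72 s, if anything falls off the work surface, if the arm or the gripper's body presses on something with over 40 N, if the wrist force passes 120 N, or if a joint passes its speed limit or range.

## Working session

There is one attempt and no reset: what is moved stays moved. The work goes in short steps, Python scripts to look and compute and a tool call to move; the robot and the scene stay as the last step left them, time stands still between calls to the robot, and variables do not carry over. Pictures are saved under pics/ and viewed, at most 10 in all, crops included, and the job is handed in when it is done.

Besides the shell and the picture viewer there is one more tool, called as a command line: name --argument value ..., lists and objects as JSON in quotes. step_arm: Moves the arm, as the interface text tells. Its arguments: {"type":"object","properties":{"steps":{"type":"string"},"force":{"type":"number"}},"required":["steps"]}

```bash
ls; mkdir -p pics; cat > h.py <<'E'
import numpy as np, cv2
from plant import env
def cloud(c):
    K=c["camera_matrix"];h,w=c["range_z"].shape
    u,v=np.meshgrid(np.arange(w),np.arange(h))
    xd=(u-K[0,2])/K[0,0];yd=(v-K[1,2])/K[1,1]
    x,y=xd.copy(),yd.copy()
    for _ in range(8):
        s=1+c["k1"]*(x*x+y*y);x=xd/s;y=yd/s
    z=c["range_z"];P=np.stack([x*z,y*z,z],-1)
    W=(P-c["t"])@c["R"]
    W[z<=0]=np.nan
    return W
E
python3 - <<'E'
from h import *
s=env.read_state();print({k:np.round(v,3) for k,v in s.items()},env.grip_point_offset)
for n in("scene","top"):
    c=env.capture(n);np.savez("pics/%s0.npz"%n,**c)
    cv2.imwrite("pics/%s0.png"%n,cv2.resize(c["image"],(800,600),interpolation=cv2.INTER_CUBIC))
    print(n,np.round(-c["R"].T@c["t"],3),np.round(c["R"],2).tolist())
E
```

```text
pics
{'clock': np.float64(0.0), 'joint_pos': array([ 1.178,  0.053,  1.614, -0.   ,  1.476, -0.119]), 'qvel': array([-0.001,  0.001, -0.   , -0.001,  0.001, -0.001]), 'joint_efforts': array([-2.0000e-03, -3.9367e+01, -3.7018e+01, -0.0000e+00,  7.0000e-03,
        0.0000e+00]), 'tool_pos': array([0.169, 0.601, 0.23 ]), 'ee_rot': array([-4.290e-01, -3.112e+00,  3.000e-03]), 'contact_force': array([ 0.342, -0.215,  0.485]), 'wrist_torque': array([ 0.04 , -0.024, -0.009]), 'grasp_force': np.float64(0.0), 'width': np.float64(0.086)} -0.0187
scene [ 0.954 -0.766  0.964] [[0.87, 0.49, 0.0], [0.34, -0.61, -0.72], [-0.35, 0.63, -0.69]]
top [0.431 0.008 1.386] [[0.02, -1.0, 0.03], [-1.0, -0.02, -0.09], [0.1, -0.03, -1.0]]
```

View pics/scene0.png

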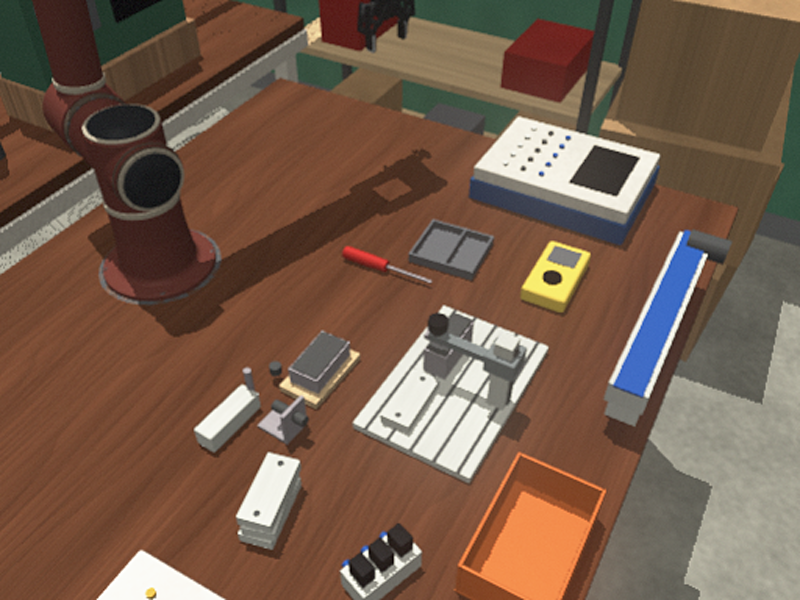

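View pics/top0.png

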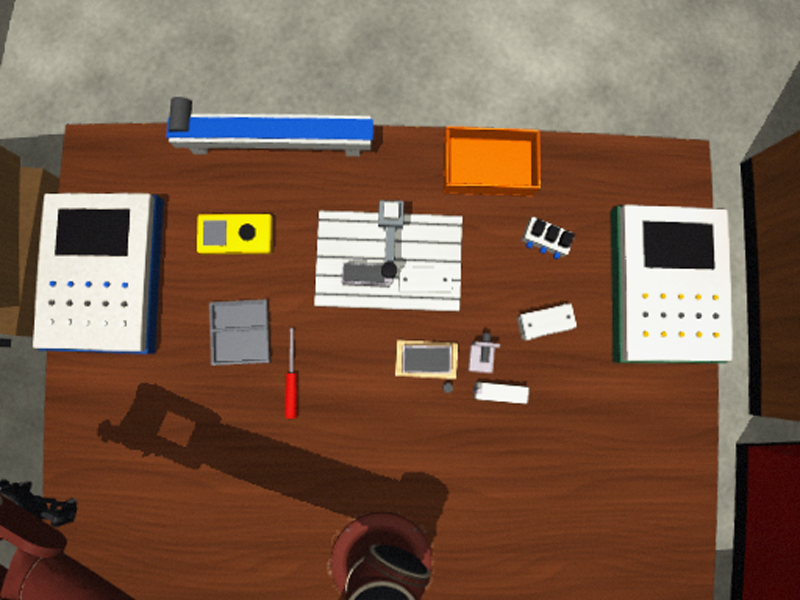

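The scene picture shows the gauge at about (450,390), its knob at (437,323), and the taller, narrow dark block under the foot. The other block is on the board at (320,365), the pile at (270,500) and the rack at (452,248). In the top view the knob is at (389,270), the block at (365,272), the first plate at (427,278), the rack at (240,332) and the pile at (547,321).

```bash
cat >> h.py <<'E'
def rect(P,b,zr):
    P=P.reshape(-1,3);m=(P[:,0]>b[0])&(P[:,0]<b[1])&(P[:,1]>b[2])&(P[:,1]<b[3])&(P[:,2]>zr[0])&(P[:,2]<zr[1])
    Q=P[m]
    if len(Q)<5: return None
    (cx,cy),(w,h),a=cv2.minAreaRect(Q[:,:2].astype(np.float32))
    if w>h: w,h,a=h,w,a+90   # h long; angle of short side from +x
    a=(a+90)%180-90
    return np.round([cx,cy,np.median(Q[:,2]),w,h,np.radians(a),len(Q)],4)
E
python3 - <<'E'
from h import *
W={n:cloud(dict(np.load("pics/%s0.npz"%n))) for n in("top","scene")}
for nm,(u,v) in dict(knob=(389,270),block=(355,275),p0=(427,278),rackw=(240,346),rackn=(240,316),pile=(547,321),board=(427,358),gbase=(330,240),driver=(291,390),sens=(482,355),cyl=(500,392),meter=(260,233),table=(300,450)).items():
    print(nm,np.round(W["top"][int(v*.64),int(u*.64)],4))
for nm,(u,v) in dict(knob=(437,322),block=(450,355),p0=(410,400),pile=(270,485),board=(320,362),floorw=(437,245),table=(300,300),gb=(520,350),block2=(462,325)).items():
    print("s",nm,np.round(W["scene"][int(v*.64),int(u*.64)],4))
c=np.load("pics/top0.npz")["image"];cv2.imwrite("pics/topc.png",cv2.resize(c[110:260,120:380],(800,462),interpolation=cv2.INTER_CUBIC))
E
```

```text
knob [ 0.6043 -0.0022  0.1399]
block [0.5991 0.0638 0.0758]
p0 [ 0.6044 -0.0857  0.0329]
rackw [0.4524 0.3106 0.0036]
rackn [0.5157 0.3123 0.0065]
pile [ 0.5151 -0.3372  0.0548]
board [ 0.4337 -0.0864  0.0547]
gbase [0.6831 0.1218 0.0171]
driver [0.3633 0.1943 0.0262]
sens [ 0.4418 -0.2001  0.0498]
cyl [ 0.3674 -0.2429  0.0336]
meter [0.6912 0.2707 0.0317]
table [ 0.2335  0.175  -0.0005]
s knob [ 0.605  -0.0094  0.1419]
s block [0.6257 0.0071 0.0629]
s p0 [ 0.6031 -0.0883  0.0359]
s pile [ 0.5135 -0.3341  0.0597]
s board [ 0.4412 -0.0994  0.0505]
s floorw [0.4452 0.3161 0.0045]
s table [0.299  0.0472 0.0016]
s gb [7.386e-01 2.000e-04 1.395e-01]
s block2 [0.6151 0.0686 0.0721]
```

View pics/topc.png

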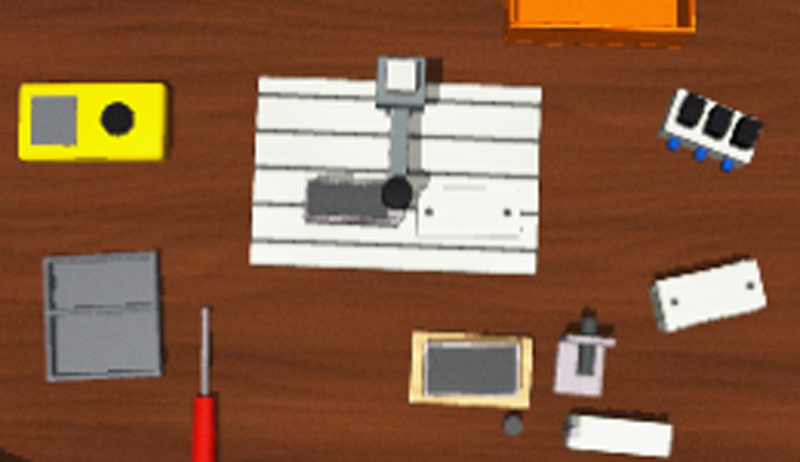

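```bash
python3 - <<'E'
from h import *
W={n:cloud(dict(np.load("pics/%s0.npz"%n))) for n in("top","scene")}
R=dict(knob=((.57,.64,-.04,.035),(.13,.15)),block=((.56,.65,.022,.15),(.058,.09)),blockall=((.56,.65,.022,.15),(.03,.09)),p0=((.55,.66,-.16,-.016),(.028,.045)),pile=((.44,.6,-.43,-.26),(.05,.07)),low=((.38,.49,-.16,-.02),(.04,.07)),board=((.36,.52,-.19,-.0),(.009,.07)),rack=((.38,.6,.22,.4),(.012,.03)),gauge=((.5,.8,-.2,.2),(.01,.02)),col=((.68,.78,-.05,.05),(.145,.17)))
for k,(b,z) in R.items():
    for n in W: print(k,n,rect(W[n],b,z))
# rack divider and walls, top view
P=W["top"].reshape(-1,3)
m=(P[:,0]>.38)&(P[:,0]<.6)&(P[:,1]>.22)&(P[:,1]<.4)
for lo,hi in((.41,.42),):pass
r=P[m&(P[:,1]>.29)&(P[:,1]<.33)]
o=np.argsort(r[:,0]);
for x in np.arange(.40,.57,.004):
    q=r[(r[:,0]>=x)&(r[:,0]<x+.004)]
    if len(q):print(round(x,3),np.round(np.median(q[:,2]),3),end="; ")
E
```

```text
knob top [ 6.0480e-01 -3.7000e-03  1.4140e-01  2.7300e-02  3.0300e-02 -1.5591e+00
  8.7000e+01]
knob scene [ 6.067e-01 -4.300e-03  1.410e-01  3.040e-02  3.150e-02 -1.032e+00
  1.330e+02]
block top [6.056e-01 5.640e-02 7.240e-02 4.270e-02 6.760e-02 1.850e-02 2.770e+02]
block scene [ 6.092e-01  6.700e-02  7.310e-02  4.080e-02  5.260e-02 -2.580e-02
  2.000e+02]
blockall top [ 6.065e-01  5.640e-02  7.220e-02  4.270e-02  6.910e-02 -2.100e-02
  2.970e+02]
blockall scene [ 6.088e-01  5.790e-02  7.220e-02  4.080e-02  7.060e-02 -3.250e-02
  2.410e+02]
p0 top [ 6.000e-01 -8.100e-02  3.490e-02  4.920e-02  1.095e-01  6.100e-03
  4.930e+02]
p0 scene [ 6.013e-01 -8.040e-02  3.490e-02  5.190e-02  1.130e-01  1.630e-02
  7.510e+02]
pile top [ 5.162e-01 -3.387e-01  5.980e-02  5.050e-02  1.126e-01  2.161e-01
  5.190e+02]
pile scene [ 5.166e-01 -3.395e-01  5.980e-02  5.330e-02  1.135e-01  2.209e-01
  1.140e+03]
low top [ 4.321e-01 -8.710e-02  4.970e-02  5.490e-02  9.760e-02  1.540e-02
  5.450e+02]
low scene [ 4.335e-01 -8.740e-02  4.960e-02  5.870e-02  1.023e-01  2.130e-02
  6.890e+02]
board top [ 4.184
[... 573 characters left out ...]
  1.5410e-01  2.9700e-02  3.2600e-02  1.5194e+00
  1.0100e+02]
col scene [ 7.2250e-01 -5.8000e-03  1.5470e-01  3.2800e-02  3.4400e-02  1.4395e+00
  1.6500e+02]
0.4 0.0; 0.404 -0.0; 0.408 -0.001; 0.412 0.003; 0.416 0.018; 0.42 0.005; 0.424 0.004; 0.428 0.004; 0.432 0.005; 0.436 0.005; 0.44 0.006; 0.444 0.005; 0.448 0.005; 0.452 0.005; 0.456 0.005; 0.46 0.005; 0.464 0.006; 0.468 0.005; 0.472 0.004; 0.476 0.004; 0.48 0.005; 0.484 0.006; 0.488 0.019; 0.492 0.005; 0.496 0.007; 0.5 0.005; 0.504 0.005; 0.508 0.004; 0.512 0.005; 0.516 0.004; 0.52 0.006; 0.524 0.006; 0.528 0.005; 0.532 0.005; 0.536 0.005; 0.54 0.004; 0.544 0.02; 0.548 0.018; 0.552 -0.0; 0.556 0.001; 0.56 -0.0; 0.564 -0.0; 0.568 -0.0;
```

step_arm --steps "0.36 -0.5 0 0 0 -0.85 -1;0.36 -0.5 0 0 0 -0.85 -1;0.36 -0.5 0 0 0 -0.85 -1;0.36 -0.5 0 0 0 -0.85 -1;0.36 -0.5 0 0 0 -0.85 -1" --force 40

```text
clock: 0.72
tool_pos: [0.3496, 0.3498, 0.2309]
ee_rot: [1.733, 2.62, -0.0]
contact_force: [1.3, 0.3, 0.2]
width: 0.0001
grasp_force: 0.0
```

step_arm --steps "0.34 -0.48 0.05 0 0 -0.38 -1;0.34 -0.48 0.05 0 0 -0.38 -1;0.34 -0.48 0.05 0 0 -0.38 -1;0.34 -0.48 0.05 0 0 -0.38 -1;0.34 -0.48 0.05 0 0 -0.38 -1"

```text
clock: 1.35
tool_pos: [0.5199, 0.1093, 0.2561]
ee_rot: [-2.213, -2.229, 0.001]
contact_force: [-0.7, 0.8, -0.1]
width: -0.0
grasp_force: 0.0
```

```bash
cat > w.py <<'E'
import sys
from h import *
def shot(nm,view=True):
    c=env.capture("wrist");np.savez("pics/%s.npz"%nm,**c)
    if view: cv2.imwrite("pics/%s.png"%nm,cv2.resize(c["image"],(768,576),interpolation=cv2.INTER_CUBIC))
    return cloud(c)
E
python3 - <<'E'
from w import *
W=shot("w1");print(np.round(W[[60,60,190,330,330],[60,450,256,60,450]],3), env.read_state()["joint_pos"].round(2))
E
```

```text
[[ 0.26   0.247 -0.   ]
 [ 0.767  0.251 -0.   ]
 [ 0.516  0.074  0.001]
 [ 0.178 -0.18  -0.   ]
 [ 0.802 -0.12   0.06 ]] [ 0.06 -0.18  1.8  -0.    1.53  0.06]
```

View pics/w1.png

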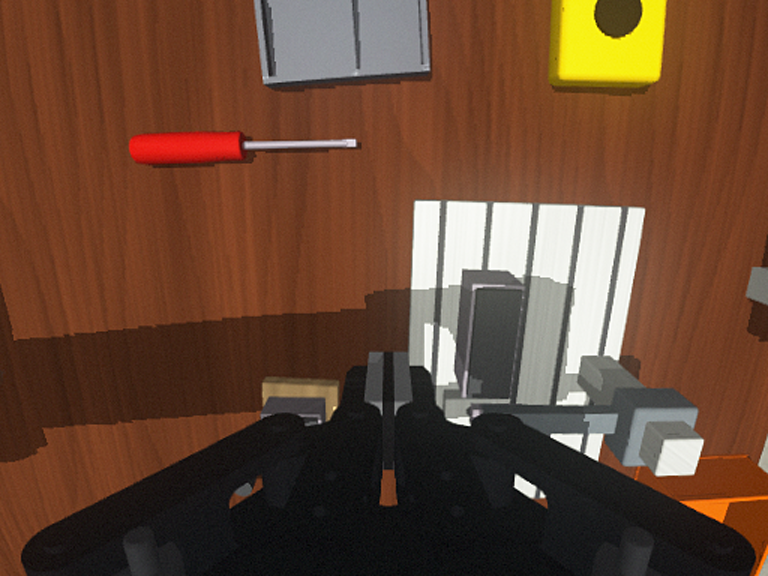

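The wrist view shows the block top at about (495,335) and the gauge base from (413,202) to (644,208). The rack's near wall runs from (265,83) to (430,72), and the screwdriver tip is at (355,143).

```bash
python3 - <<'E'
from h import *
W=cloud(dict(np.load("pics/w1.npz")))
print("cap",rect(W,(.56,.65,.01,.15),(.069,.08)))
print("body",rect(W,(.56,.65,.01,.15),(.060,.08)))
P=W.reshape(-1,3);q=P[(P[:,0]>.56)&(P[:,0]<.65)&(P[:,1]>.01)&(P[:,1]<.15)&(P[:,2]>.055)]
print(np.histogram(q[:,2],bins=np.arange(.055,.085,.002)))
b=P[(P[:,0]>.52)&(P[:,0]<.76)&(P[:,1]>.0)&(P[:,1]<.2)&(P[:,2]>.010)&(P[:,2]<.02)]
# +y edge line of gauge base
xs=np.arange(.55,.73,.006);e=[b[(b[:,0]>x)&(b[:,0]<x+.006),1].max() for x in xs]
k=np.polyfit(xs+.003,e,1);print("gauge +y edge slope, y at .605",k[0],np.polyval(k,.605),np.std(e-np.polyval(k,xs+.003)))
# block long edges
s=q[q[:,2]>.069];ys=np.arange(.0,.09,.005);
L=[];
for y in ys:
    t=s[(s[:,1]>y)&(s[:,1]<y+.005)]
    if len(t)>3:L.append((y+.0025,t[:,0].min(),t[:,0].max()))
L=np.array(L);print(np.round(L,4))
print(np.polyfit(L[:,0],L[:,1],1),np.polyfit(L[:,0],L[:,2],1))
print("rack",rect(W,(.38,.6,.22,.4),(.012,.03)))
t=P[(P[:,0]>.40)&(P[:,0]<.57)&(P[:,1]>.23)&(P[:,1]<.265)&(P[:,2]>.012)&(P[:,2]<.03)]
xs=np.arange(.425,.535,.005);e=[t[(t[:,0]>x)&(t[:,0]<x+.005),1].min() for x in xs]
k=np.polyfit(xs+.0025,e,1);print("rack -y edge",k[0],np.polyval(k,.482))
print("rack top walls in top cam")
T=cloud(dict(np.load("pics/top0.npz"))).reshape(-1,3)
for P in (T,cloud(dict(np.load("pics/scene0.npz"))).reshape(-1,3)):
  t=P[(P[:,0]>.40)&(P[:,0]<.57)&(P[:,1]>.23)&(P[:,1]<.39)&(P[:,2]>.014)&(P[:,2]<.03)]
  for lo,hi in((.405,.43),(.475,.5),(.535,.56)):
    u=t[(t[:,0]>lo)&(t[:,0]<hi)&(t[:,1]>.26)&(t[:,1]<.36)];k=np.polyfit(u[:,1],u[:,0],1);print(len(u),k[0],np.polyval(k,.31))
  for lo,hi in((.24,.262),(.358,.38)):
    u=t[(t[:,1]>lo)&(t[:,1]<hi)&(t[:,0]>.425)&(t[:,0]<.535)];k=np.polyfit(u[:,0],u[:,1],1);print(len(u),k[0],np.polyval(k,.482))
E
```

```text
cap [ 6.048e-01  5.020e-02  7.270e-02  3.570e-02  8.030e-02 -2.590e-02
  1.860e+03]
body [ 6.048e-01  5.150e-02  7.250e-02  4.180e-02  8.360e-02 -2.670e-02
  2.307e+03]
(array([  38,   34,   35,   32,   41,  254,  103,   56, 1188,  616,    0,
          0,    0,    0,    0]), array([0.055, 0.057, 0.059, 0.061, 0.063, 0.065, 0.067, 0.069, 0.071,
       0.073, 0.075, 0.077, 0.079, 0.081, 0.083, 0.085]))
gauge +y edge slope, y at .605 -0.01687743428389601 0.1519981894216726 0.00036304631687810953
[[0.0125 0.5861 0.6206]
 [0.0175 0.5861 0.6217]
 [0.0225 0.5865 0.6215]
 [0.0275 0.5865 0.6217]
 [0.0325 0.5871 0.6217]
 [0.0375 0.5867 0.6217]
 [0.0425 0.5869 0.6222]
 [0.0475 0.5874 0.6224]
 [0.0525 0.5873 0.6222]
 [0.0575 0.5873 0.6227]
 [0.0625 0.5875 0.6222]
 [0.0675 0.5875 0.6232]
 [0.0725 0.5881 0.6228]
 [0.0775 0.588  0.6231]
 [0.0825 0.5878 0.6226]
 [0.0875 0.5883 0.6223]]
[0.02762472 0.58580609] [0.02280773 0.6210206 ]
rack [ 4.824e-01  2.809e-01  1.910e-02  6.350e-02  1.333e-01 -1.507e+00
  1.376e+03]
rack -y edge 0.07196073877421091 0.24931942422991737
rack top walls in top cam
48 -0.07073485444212918 0.4168005443880121
51 -0.07405483950213491 0.48832645552654086
49 -0.07111882704313846 0.5458797710407102
54 0.0709485014845806 0.2500388521196623
65 0.06523606033189594 0.3667523085185081
55 -0.06408985097517089 0.41931461693994865
48 -0.0761748933195475 0.49013308036287107
53 -0.06709226939709509 0.5471480813648388
96 0.07665412816919355 0.25110740586489766
85 0.0734895199610234 0.36811671970711946
```

step_arm --steps "0.172 -0.225 -0.08 0 0 0 -1;0.172 -0.225 -0.08 0 0 0 -1;0.172 -0.225 -0.12 0 0 0 -1;0.172 -0.225 -0.16 0 0 0 -1;0.172 -0.225 -0.19 0 0 0 -1"

```text
clock: 2.02
tool_pos: [0.6039, 0.0001, 0.1595]
ee_rot: [-2.209, -2.231, 0.002]
contact_force: [0.0, 1.0, -0.2]
width: 0.0
grasp_force: 0.0
```

step_arm --steps "0.002 -0.008 -0.03 0 0 0 -1;0.002 -0.008 -0.036 0 0 0 -1;0.002 -0.008 -0.046 0 0 0 -1;0.002 -0.008 -0.056 0 0 0 -1;0.002 -0.008 -0.066 0 0 0 -1"

```text
clock: 2.65
tool_pos: [0.6064, -0.0045, 0.1289]
ee_rot: [2.211, 2.231, 0.002]
contact_force: [-1.5, 1.5, 2.5]
width: 0.0
grasp_force: 1.4
```

step_arm --steps "0 0 -0.002 0 0 0 -1;0 0 -0.004 0 0 0 -1;0 0 -0.006 0 0 0 -1;0 0 -0.007 0 0 0 -1;0 0 -0.008 0 0 0 -1"

```text
clock: 3.28
tool_pos: [0.6063, -0.0048, 0.1245]
ee_rot: [2.211, 2.231, 0.001]
contact_force: [0.8, 3.0, 2.1]
width: -0.0003
grasp_force: 1.3
```

step_arm --steps "0 0 -0.002 0 0 0 -1;0 0 -0.004 0 0 0 -1;0 0 -0.006 0 0 0 -1;0 0 -0.008 0 0 0 -1;0 0 -0.009 0 0 0 -1"

```text
clock: 3.9
tool_pos: [0.6061, -0.005, 0.1198]
ee_rot: [2.211, 2.231, -0.0]
contact_force: [1.6, 1.0, 2.6]
width: 0.0001
grasp_force: 1.3
```

step_arm --steps "0 0 -0.001 0 0 0 -1;0 0 -0.002 0 0 0 -1;0 0 -0.002 0 0 0 -1"

```text
clock: 4.28
tool_pos: [0.6061, -0.005, 0.1192]
ee_rot: [2.211, 2.231, -0.0]
contact_force: [0.2, -0.5, 5.3]
width: 0.0
grasp_force: 2.5
```

step_arm --steps "0 0 -0.001 0 0 0 -1;0 0 -0.001 0 0 0 -1"

```text
clock: 4.53
tool_pos: [0.6061, -0.005, 0.1192]
ee_rot: [2.211, 2.231, -0.0]
contact_force: [-1.0, 0.1, 6.2]
width: -0.0002
grasp_force: 3.5
```

step_arm --steps "0 0 -0.002 0 0 0 -1;0 0 -0.002 0 0 0 -1;0 0 -0.002 0 0 0 -1"

```text
clock: 4.9
tool_pos: [0.6062, -0.005, 0.1191]
ee_rot: [2.211, 2.231, -0.0]
contact_force: [-2.7, 0.6, 11.2]
width: -0.0001
grasp_force: 5.4
```

step_arm --steps "0 0 0.05 0 0 0 -1;-0.002 0.02 0.1 0 0 -0.033 0;-0.002 0.142 0.1 0 0 -0.033 1;-0.002 0.142 0.1 0 0 -0.033 1;-0.002 0.142 0.1 0 0 -0.033 1"

```text
clock: 5.52
tool_pos: [0.6039, 0.066, 0.1658]
ee_rot: [-2.248, -2.193, 0.004]
contact_force: [0.2, 0.1, -0.2]
width: 0.0722
grasp_force: 0.0
```

```bash
python3 - <<'E'
from w import *
W=shot("w2",False)
print(env.read_state()["tool_pos"].round(4))
print("cap",rect(W,(.56,.65,.02,.15),(.069,.08)),"body",rect(W,(.56,.65,.02,.15),(.060,.08)))
E
```

```text
[0.6041 0.0655 0.166 ]
cap [ 6.051e-01  5.480e-02  7.260e-02  3.620e-02  7.040e-02 -3.010e-02
  3.343e+03] body [ 6.052e-01  5.640e-02  7.240e-02  4.210e-02  7.350e-02 -2.730e-02
  4.064e+03]
```

step_arm --steps "0.002 0 -0.12 0 0 0 1;0.002 0 -0.22 0 0 0 1;0.002 0 -0.26 0 0 0 1;0.002 0 -0.26 0 0 0 1;0.002 0 -0.26 0 0 0 -1" --force 45

```text
clock: 6.2
tool_pos: [0.6079, 0.0658, 0.0398]
ee_rot: [2.248, 2.19, 0.004]
contact_force: [0.1, 0.2, 0.0]
width: 0.0699
grasp_force: 0.0
```

step_arm --steps "0 0 0 0 0 0 -1;0 0 0 0 0 0 -1;0 0 0 0 0 0 -1;0 0 0 0 0 0 -1"

```text
clock: 6.7
tool_pos: [0.6066, 0.0663, 0.0397]
ee_rot: [2.25, 2.192, 0.001]
contact_force: [-4.0, -0.5, 7.6]
width: 0.0414
grasp_force: 48.4
```

step_arm --steps "0 0.02 0 0 0 0 -1;0.001 0.05 0 0 0 0 -1;0.002 0.08 0 0 0 0 -1;0.002 0.11 0 0 0 0 -1;0.002 0.11 0 0 0 0 -1"

```text
clock: 7.32
tool_pos: [0.6088, 0.122, 0.0398]
ee_rot: [2.247, 2.192, 0.006]
contact_force: [-0.1, 1.6, 6.3]
width: 0.0416
grasp_force: 48.2
```

```bash
python3 - <<'E'
from w import *
W=shot("w3",False)
print(env.read_state()["tool_pos"].round(4), rect(W,(.56,.65,.02,.2),(.069,.08)))
c=env.capture("scene");T=cloud(c);print("knob",rect(T,(.57,.64,-.04,.035),(.10,.15)))
E
```

```text
[0.6089 0.122  0.0398] [6.079e-01 1.219e-01 7.260e-02 5.900e-02 5.900e-02 7.776e-01 9.750e+03]
knob [ 6.065e-01 -4.700e-03  1.178e-01  3.090e-02  3.170e-02  2.897e-01
  1.560e+02]
```

step_arm --steps "0 0 0.08 0 0 0 -1;-0.04 0.1 0.1 0 0 0.04 -1;-0.12 0.25 0.1 0 0 0.0945 -1;-0.185 0.36 0.1 0 0 0.0945 -1;-0.185 0.42 0.1 0 0 0.0945 -1"

```text
clock: 8.05
tool_pos: [0.5109, 0.3319, 0.0849]
ee_rot: [-2.136, -2.3, 0.006]
contact_force: [2.1, -0.3, -6.0]
width: 0.0413
grasp_force: 48.7
```

step_arm --steps "0 0 0 0 0 0 -1;0 0 0 0 0 0 -1"

```text
clock: 8.3
tool_pos: [0.5133, 0.3305, 0.0857]
ee_rot: [-2.137, -2.301, 0.005]
contact_force: [0.0, -1.2, -5.9]
width: 0.0412
grasp_force: 48.8
```

```bash
python3 - <<'E'
from w import *
W=shot("w4");
s=env.read_state();r=s["ee_rot"];print(s["tool_pos"].round(4),"yaw y-axis",2*np.arctan2(r[1],r[0])-np.pi/2)
c=env.capture("top");np.savez("pics/top1.npz",**c);T=cloud(c)
b=(.45,.6,.22,.42)
for n,X in(("w",W),("top",T)):
    print(n,"cap",rect(X,b,(.108,.122)),"body",rect(X,b,(.09,.122)))
E
```

```text
[0.5138 0.33   0.0859] yaw y-axis -6.210523639444192
w cap [ 5.1320e-01  3.2910e-01  1.1830e-01  5.7500e-02  6.8600e-02 -1.4899e+00
  1.1573e+04] body [ 5.1300e-01  3.2910e-01  1.1810e-01  5.7500e-02  6.9000e-02 -1.4899e+00
  1.3308e+04]
top cap [5.196e-01 2.877e-01 1.179e-01 4.620e-02 6.660e-02 7.000e-03 2.400e+02] body [5.225e-01 2.893e-01 1.176e-01 5.150e-02 7.160e-02 2.830e-02 2.620e+02]
```

View pics/w4.png

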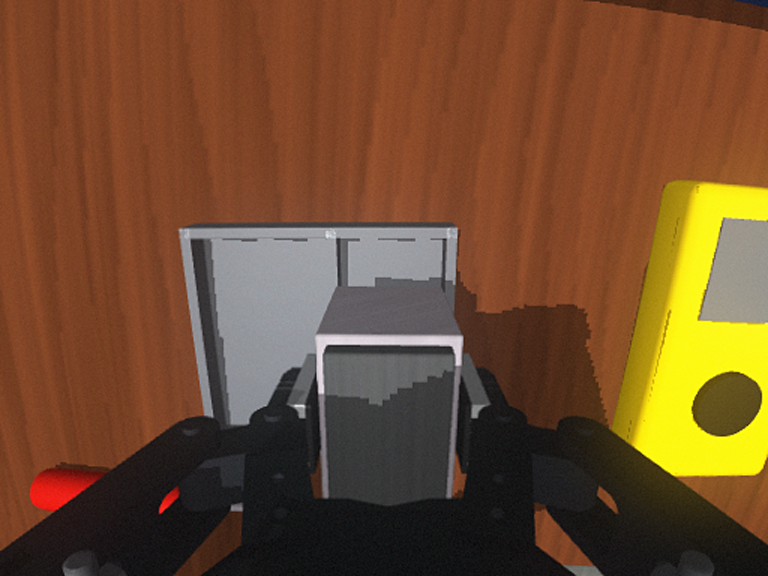

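The wrist view shows the rack's +y wall with its corners at (185,231), (331,234) and (453,232). The block's end is centred on x≈390, just above the narrow slot (between 345 and 445).

```bash
python3 - <<'E'
from h import *
P=cloud(dict(np.load("pics/w4.npz"))).reshape(-1,3)
t=P[(P[:,0]>.38)&(P[:,0]<.6)&(P[:,1]>.23)&(P[:,1]<.40)&(P[:,2]>.0165)&(P[:,2]<.03)]
u=t[(t[:,0]>.43)&(t[:,0]<.53)&(t[:,1]>.355)]
k=np.polyfit(u[:,0],u[:,1],1);print("+y wall",k[0],np.polyval(k,.518),u[:,1].min(),u[:,1].max())
for lo,hi in((.395,.43),(.472,.5),(.53,.56)):
    v=t[(t[:,0]>lo)&(t[:,0]<hi)&(t[:,1]>.27)&(t[:,1]<.358)]
    w=v[:,0]+.072*(v[:,1]-.309);print("wall x at y=.309",len(v),np.percentile(w,[5,50,95]).round(4))
a=P[(P[:,0]>.47)&(P[:,0]<.56)&(P[:,1]>.345)&(P[:,1]<.40)&(P[:,2]>.07)&(P[:,2]<.106)]
print("block end face",np.median(a[:,1]),np.median(a[:,0]),a[:,0].min(),a[:,0].max(),len(a))
E
```

```text
+y wall 0.06833251327000023 0.3715025760929297 0.35508754312009433 0.37591499053755345
wall x at y=.309 886 [0.414  0.4171 0.4193]
wall x at y=.309 178 [0.4849 0.4869 0.4896]
wall x at y=.309 188 [0.5422 0.5449 0.547 ]
block end face 0.35699430351847966 0.5113477774868964 0.49061902214779246 0.5322531291610844 1916
```

step_arm --steps "0.004 0.005 0 0 0 0 -1;0.004 0.005 -0.04 0 0 0 -1;0.004 0.005 -0.08 0 0 0 -1;0.004 0.005 -0.1 0 0 0 -1;0.004 0.005 -0.108 0 0 0 -1"

```text
clock: 9.02
tool_pos: [0.5155, 0.3332, 0.0314]
ee_rot: [-2.138, -2.301, 0.004]
contact_force: [0.6, -0.3, -6.2]
width: 0.0413
grasp_force: 48.6
```

step_arm --steps "0 0 -0.003 0 0 0 -1;0 0 -0.003 0 0 0 -1"

```text
clock: 9.28
tool_pos: [0.5169, 0.334, 0.0324]
ee_rot: [2.138, 2.301, 0.002]
contact_force: [0.6, 0.9, -5.1]
width: 0.0415
grasp_force: 48.6
```

step_arm --steps "0 0 -0.003 0 0 0 -1;0 0 -0.006 0 0 0 -1;0 0 -0.006 0 0 0 -1"

```text
clock: 9.65
tool_pos: [0.5169, 0.334, 0.0298]
ee_rot: [2.138, 2.301, 0.001]
contact_force: [-1.2, -0.5, -1.2]
width: 0.0412
grasp_force: 49.3
```

step_arm --steps "0 0 -0.001 0 0 0 0.5;0 0 -0.001 0 0 0 0.6;0 0 0 0 0 0 0.7;0 0 0.1 0 0 0 0.8;0 0 0.2 0 0 0 0.8"

```text
clock: 10.28
tool_pos: [0.516, 0.3334, 0.1293]
ee_rot: [-2.138, -2.301, 0.002]
contact_force: [0.5, -0.1, 0.3]
width: 0.0771
grasp_force: 0.0
```

step_arm --steps "0 -0.1 0.06 0 0 0 0.8;-0.02 -0.2 0.06 0 0 0 0.8;-0.02 -0.3 0.06 0 0 0 0.8;0 -0.4 0.06 0 0 0 0.8;0 -0.4 0.06 0 0 0 0.8"

```text
clock: 10.9
tool_pos: [0.5171, 0.1311, 0.1593]
ee_rot: [2.143, 2.296, 0.001]
contact_force: [0.4, 0.8, -0.0]
width: 0.0766
grasp_force: 0.0
```

```bash
python3 - <<'E'
from w import *
W=shot("w5",False);s=env.read_state();print(s["tool_pos"].round(4))
c=env.capture("top");np.savez("pics/top2.npz",**c);T=cloud(c);S=cloud(env.capture("scene"))
b=(.45,.6,.22,.42)
for n,X in(("w",W),("top",T),("scene",S)):
    print(n,"cap",rect(X,b,(.057,.07)),"rack",rect(X,(.38,.6,.22,.4),(.012,.025)),"knob",rect(X,(.57,.64,-.04,.035),(.10,.15)))
E
```

```text
[0.5168 0.1326 0.1592]
w cap [ 5.2020e-01  2.7180e-01  6.2500e-02  2.2500e-02  4.1000e-02 -1.4815e+00
  1.4930e+03] rack [ 4.8290e-01  2.7340e-01  1.9100e-02  4.7800e-02  1.3400e-01 -1.4982e+00
  2.1110e+03] knob None
top cap [5.201e-01 3.121e-01 6.310e-02 4.160e-02 8.910e-02 2.460e-02 3.040e+02] rack [ 4.8060e-01  3.2260e-01  1.9900e-02  9.7300e-02  1.3430e-01 -1.4915e+00
  1.9400e+02] knob [ 6.0470e-01 -4.0000e-03  1.1880e-01  2.7800e-02  3.0600e-02 -1.5505e+00
  8.6000e+01]
scene cap [5.225e-01 3.075e-01 6.320e-02 3.950e-02 1.008e-01 7.510e-02 2.370e+02] rack [ 4.8230e-01  3.1030e-01  1.8700e-02  1.3050e-01  1.3480e-01 -1.4905e+00
  3.6200e+02] knob [ 6.063e-01 -3.800e-03  1.174e-01  3.110e-02  3.130e-02 -2.069e-01
  1.560e+02]
```

step_arm --steps "0.03 -0.1 0.05 0 0 0 0.8;0.06 -0.22 0.1 0 0 0 0.8;0.09 -0.34 0.1 0 0 0 0.8;0.12 -0.46 0.1 0 0 0 0.8;0.12 -0.58 0.1 0 0 0 0.8"

```text
clock: 11.68
tool_pos: [0.5777, -0.1566, 0.2089]
ee_rot: [2.135, 2.304, 0.001]
contact_force: [1.5, 0.4, 0.3]
width: 0.0768
grasp_force: 0.0
```

```bash
python3 - <<'E'
from w import *
W=shot("w6",False);c=np.load("pics/w6.npz");s=env.read_state();print(s["tool_pos"].round(4),"cam",(-c["R"].T@c["t"]).round(3))
P=W.reshape(-1,3)
t=P[(P[:,0]>.55)&(P[:,0]<.66)&(P[:,1]>-.16)&(P[:,1]<-.014)&(P[:,2]>.031)&(P[:,2]<.042)]
print("p0",rect(W,(.55,.66,-.16,-.014),(.031,.042)))
ys=np.arange(-.125,-.04,.005);L=np.array([(y+.0025,t[(t[:,1]>y)&(t[:,1]<y+.005),0].min(),t[(t[:,1]>y)&(t[:,1]<y+.005),0].max()) for y in ys if ((t[:,1]>y)&(t[:,1]<y+.005)).sum()>5])
print(L[[0,-1]],np.polyfit(L[:,0],L[:,1],1),np.polyfit(L[:,0],L[:,2],1))
xs=np.arange(.58,.62,.004);e=np.array([(t[(t[:,0]>x)&(t[:,0]<x+.004),1].min(),t[(t[:,0]>x)&(t[:,0]<x+.004),1].max()) for x in xs]);print(e.mean(0))
E
```

```text
[ 0.5769 -0.1638  0.2088] cam [ 0.572 -0.085  0.351]
p0 [ 5.994e-01 -8.060e-02  3.440e-02  5.030e-02  1.100e-01  1.370e-02
  5.192e+03]
[[-0.1225      0.57543135  0.62454557]
 [-0.0425      0.57428822  0.6237436 ]] [-0.01455523  0.57335897] [-0.02045997  0.62226593]
[-0.13502426 -0.02606812]
```

step_arm --steps "-0.02 -0.1 0 0 0 0.138 0.8;-0.04 -0.22 0 0 0 0.138 0.8;-0.06 -0.34 0 0 0 0.138 0.8;-0.08 -0.46 0 0 0 0.138 0.8;-0.08 -0.5 0 0 0 0.138 0.8"

```text
clock: 12.35
tool_pos: [0.5366, -0.4079, 0.2084]
ee_rot: [-1.968, -2.448, 0.0]
contact_force: [0.7, 0.8, 0.0]
width: 0.0768
grasp_force: 0.0
```

```bash
python3 - <<'E'
from w import *
W=shot("w7");s=env.read_state();r=s["ee_rot"];print(s["tool_pos"].round(4),(2*np.arctan2(r[1],r[0])-np.pi/2+np.pi)%(2*np.pi)-np.pi)
b=(.43,.6,-.42,-.26)
for z in((.055,.065),(.036,.065),(.005,.065)): print(z,rect(W,b,z))
E
```

```text
[ 0.5366 -0.4088  0.2083] 0.21617546299518509
(0.055, 0.065) [ 5.149e-01 -3.384e-01  5.930e-02  5.070e-02  1.096e-01  2.203e-01
  6.156e+03]
(0.036, 0.065) [ 5.147e-01 -3.386e-01  5.930e-02  5.470e-02  1.104e-01  2.550e-01
  6.229e+03]
(0.005, 0.065) [ 5.147e-01 -3.386e-01  5.930e-02  5.470e-02  1.104e-01  2.550e-01
  6.230e+03]
```

View pics/w7.png

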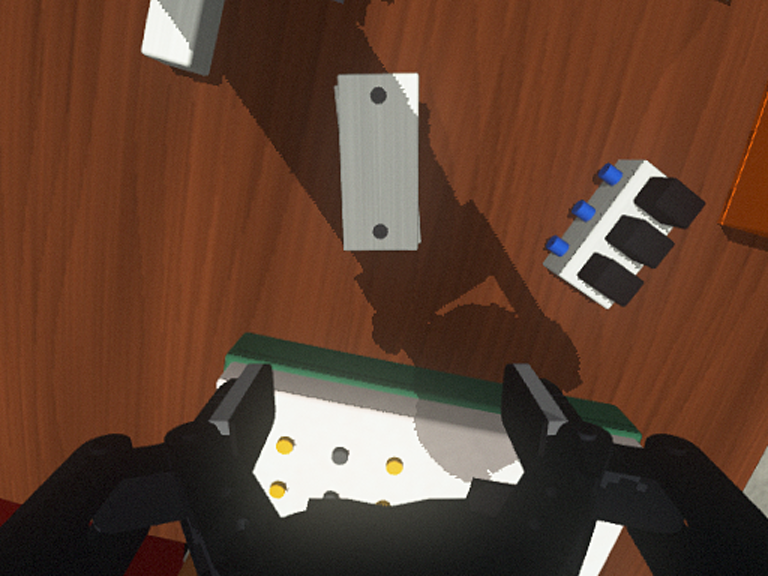

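The wrist view shows the top plate at about (380,160), with the one below it sticking out a few millimetres at the left. The grasp is clear on both sides.

step_arm --steps "-0.043 0.141 -0.05 0 0 0 0.8;-0.043 0.141 -0.15 0 0 0 0.8;-0.043 0.141 -0.25 0 0 0 0.8;-0.043 0.141 -0.33 0 0 0 0.8;-0.043 0.141 -0.338 0 0 0 0.8"

```text
clock: 13.02
tool_pos: [0.5135, -0.3316, 0.0359]
ee_rot: [-1.959, -2.446, -0.001]
contact_force: [0.5, 0.3, 0.4]
width: 0.0771
grasp_force: 0.0
```

step_arm --steps "0 0 0 0 0 0 0.8;0 0 0 0 0 0 -1;0 0 0 0 0 0 -1;0 0 0 0 0 0 -1"

```text
clock: 13.52
tool_pos: [0.5164, -0.337, 0.0427]
ee_rot: [1.964, 2.447, -0.0]
contact_force: [-0.8, 1.9, 5.5]
width: 0.0488
grasp_force: 50.0
```

step_arm --steps "0 0 0.02 0 0 0 -1;0 0 0.06 0 0 0 -1;0 0 0.12 0 0 0 -1;0 0 0.18 0 0 0 -1;0 0 0.18 0 0 0 -1"

```text
clock: 14.15
tool_pos: [0.5168, -0.3373, 0.1341]
ee_rot: [1.962, 2.444, -0.0]
contact_force: [0.6, -1.3, -3.8]
width: 0.0487
grasp_force: 49.0
```

```bash
python3 - <<'E'
from w import *
W=shot("w8");s=env.read_state();r=s["ee_rot"];print(s["tool_pos"].round(4),s["contact_force"].round(1),(2*np.arctan2(r[1],r[0])-np.pi/2+np.pi)%(2*np.pi)-np.pi)
S=cloud(env.capture("scene"))
b=(.43,.6,-.42,-.26)
print("scene pile",rect(S,b,(.03,.05)),rect(S,b,(.05,.07)),"held",rect(S,b,(.135,.165)))
E
```

```text
[ 0.5157 -0.3364  0.1316] [-0.1 -0.1 -4. ] 0.2177124244599442
scene pile [ 5.168e-01 -3.398e-01  3.980e-02  5.160e-02  1.135e-01  2.547e-01
  9.190e+02] None held [ 5.199e-01 -3.437e-01  1.488e-01  7.890e-02  1.082e-01  4.862e-01
  1.031e+03]
```

View pics/w8.png

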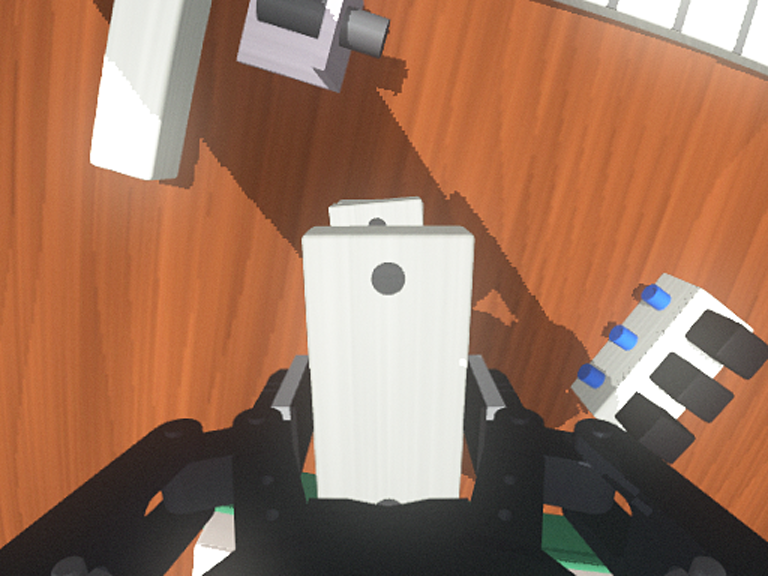

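The held plate fills (303–475, 230–500) and sits square between the pads. The rest of the pile stays below it at (377,215), so only one plate came up.

```bash
cat >> h.py <<'E'
def held(W,tcp,yaw):
    # pose of held plate in tool-yaw frame: centre offset (a along closing, b along plate length), top z-tcp z, yaw diff
    P=W.reshape(-1,3)-tcp;c,s=np.cos(yaw),np.sin(yaw)
    a=P[:,0]*c+P[:,1]*s;b=-P[:,0]*s+P[:,1]*c;z=P[:,2]
    m=(abs(a)<.04)&(b>.022)&(b<.08)&(z>.0)&(z<.03)
    zt=np.median(z[m&(z>.01)]);m&=abs(z-zt)<.004
    a,b=a[m],b[m];L=[]
    for y in np.arange(.024,b.max()-.004,.004):
        q=a[(b>y)&(b<y+.004)]
        L.append((y+.002,(q.min()+q.max())/2,q.max()-q.min()))
    L=np.array(L);k=np.polyfit(L[:,0],L[:,1],1);end=np.mean([b[(a>x)&(a<x+.004)].max() for x in np.arange(-.018,.016,.004)])
    bc=end-.055
    return dict(ac=np.polyval(k,bc).round(4),bc=bc.round(4),zt=zt.round(4),dyaw=-k[0].round(4),w=L[:,2].mean().round(4))
E
python3 - <<'E'
from h import *
print(held(cloud(dict(np.load("pics/w8.npz"))),np.array([.5157,-.3364,.1316]),.2177))
E
```

```text
{'ac': np.float64(0.0005), 'bc': np.float64(-0.0025), 'zt': np.float64(0.0191), 'dyaw': np.float64(0.0001), 'w': np.float64(0.0499)}
```

step_arm --steps "0.04 0.12 0 0 0 -0.191 -1;0.08 0.24 0 0 0 -0.191 -1;0.12 0.36 0 0 0 -0.191 -1;0.15 0.46 -0.02 0 0 -0.191 -1;0.167 0.517 -0.04 0 0 -0.191 -1"

```text
clock: 14.88
tool_pos: [0.5975, -0.0741, 0.1072]
ee_rot: [-2.196, -2.242, 0.002]
contact_force: [-0.6, -0.3, -2.8]
width: 0.049
grasp_force: 48.9
```

step_arm --steps "0 0 -0.03 0 0 0 -1;0 0 -0.06 0 0 0 -1;0 0 -0.09 0 0 0 -1;0 0 -0.11 0 0 0 -1;0 0 -0.11 0 0 0 -1"

```text
clock: 15.5
tool_pos: [0.5975, -0.0777, 0.0534]
ee_rot: [-2.201, -2.239, 0.002]
contact_force: [-0.5, 0.5, -3.4]
width: 0.0489
grasp_force: 48.8
```

```bash
cat > chk.py <<'E'
from w import *
import sys
W=shot(sys.argv[1],False);s=env.read_state();r=s["ee_rot"];yaw=(2*np.arctan2(r[1],r[0])-np.pi/2+np.pi)%(2*np.pi)-np.pi
print(s["tool_pos"].round(4),s["contact_force"].round(1),"yaw",yaw.round(4))
h=held(W,s["tool_pos"],yaw);print(h);c,n=np.cos(yaw),np.sin(yaw)
print("plate centre",s["tool_pos"][0]+h["ac"]*c-h["bc"]*n,s["tool_pos"][1]+h["ac"]*n+h["bc"]*c,"top",s["tool_pos"][2]+h["zt"])
E
python3 chk.py w9
```

```text
[ 0.5983 -0.0777  0.0545] [-0.5  0.2 -3.4] yaw 0.0171
{'ac': np.float64(-0.0009), 'bc': np.float64(-0.0021), 'zt': np.float64(0.0158), 'dyaw': np.float64(0.0049), 'w': np.float64(0.05)}
plate centre 0.5974240109905746 -0.0798188701317558 top 0.07026111691040449
```

step_arm --steps "0.003 -0.001 -0.008 0 0 0 -1;0.003 -0.001 -0.018 0 0 0 -1;0.003 -0.001 -0.024 0 0 0 -1;0.003 -0.001 -0.028 0 0 0 -1"

```text
clock: 16.05
tool_pos: [0.5999, -0.0777, 0.0405]
ee_rot: [-2.201, -2.241, 0.0]
contact_force: [0.5, 0.1, -3.1]
width: 0.0487
grasp_force: 48.9
```

step_arm --steps "0 0 -0.003 0 0 0 -1;0 0 -0.006 0 0 0 -1;0 0 -0.006 0 0 0 -1"

```text
clock: 16.42
tool_pos: [0.6001, -0.0778, 0.0379]
ee_rot: [2.201, 2.241, 0.0]
contact_force: [0.0, -1.0, -3.8]
width: 0.049
grasp_force: 48.9
```

step_arm --steps "0 0 -0.003 0 0 0 -1;0 0 -0.004 0 0 0 -1;0 0 -0.004 0 0 0 -1"

```text
clock: 16.8
tool_pos: [0.6002, -0.0778, 0.0377]
ee_rot: [-2.201, -2.241, 0.0]
contact_force: [-5.6, 1.5, 7.1]
width: 0.049
grasp_force: 50.1
```

step_arm --steps "0 0 0 0 0 0 0.4;0 0 0 0 0 0 0.6;0 0 0.04 0 0 0 0.8;0 0 0.14 0 0 0 0.8;-0.02 -0.08 0.24 0 0 0.1 0.8"

```text
clock: 17.42
tool_pos: [0.5909, -0.1152, 0.1567]
ee_rot: [2.073, 2.359, 0.002]
contact_force: [0.6, 0.3, 0.5]
width: 0.0767
grasp_force: 0.0
```

step_arm --steps "-0.02 -0.1 0.1 0 0 0.1 0.8;-0.02 -0.1 0.1 0 0 0.1 0.8;-0.02 -0.1 0.1 0 0 0.1 0.8"

```text
clock: 17.8
tool_pos: [0.5806, -0.1666, 0.2051]
ee_rot: [1.956, 2.456, 0.001]
contact_force: [0.1, 0.5, 0.3]
width: 0.077
grasp_force: 0.0
```

```bash
cat > st.py <<'E'
from w import *
import sys
z=float(sys.argv[2]);W=shot(sys.argv[1],False);print(env.read_state()["tool_pos"].round(4))
P=W.reshape(-1,3);t=P[(P[:,0]>.55)&(P[:,0]<.66)&(P[:,1]>-.17)&(P[:,1]<-.018)&(abs(P[:,2]-z)<.004)]
print("plate",rect(W,(.55,.66,-.17,-.018),(z-.004,z+.004)))
L=[]
for y in np.arange(-.12,-.04,.005):
    q=t[(t[:,1]>y)&(t[:,1]<y+.005),0];L.append((y+.0025,(q.min()+q.max())/2))
k=np.polyfit(*np.array(L).T,1);e=np.array([(t[(t[:,0]>x)&(t[:,0]<x+.004),1].min(),t[(t[:,0]>x)&(t[:,0]<x+.004),1].max()) for x in np.arange(.58,.62,.004)]).mean(0)
print("yaw",-k[0].round(4),"centre",np.polyval(k,e.mean()).round(4),e.mean().round(4),"ends",e.round(4))
E
python3 st.py w10 .055
```

```text
[ 0.58   -0.1657  0.2034]
plate [ 6.002e-01 -7.970e-02  5.440e-02  5.060e-02  1.098e-01  2.430e-02
  6.125e+03]
yaw 0.0186 centre 0.6002 -0.0797 ends [-0.1343 -0.025 ]
```

step_arm --steps "-0.02 -0.12 0 0 0 0.027 0.8;-0.04 -0.24 0 0 0 0.027 0.8;-0.06 -0.36 0 0 0 0.027 0.8;-0.086 -0.484 0 0 0 0.027 0.8;-0.086 -0.484 0 0 0 0.027 0.8"

```text
clock: 18.48
tool_pos: [0.5358, -0.4102, 0.201]
ee_rot: [-1.922, -2.479, -0.0]
contact_force: [-0.4, 0.9, 0.1]
width: 0.0767
grasp_force: 0.0
```

```bash
python3 - <<'E'
from w import *
W=shot("w11",False);s=env.read_state();r=s["ee_rot"];print(s["tool_pos"].round(4),(2*np.arctan2(r[1],r[0])-np.pi/2+np.pi)%(2*np.pi)-np.pi)
b=(.43,.6,-.42,-.26)
for z in((.036,.045),(.005,.03)): print(z,rect(W,b,z))
E
```

```text
[ 0.5365 -0.4082  0.2011] 0.253659530248977
(0.036, 0.045) [ 5.149e-01 -3.399e-01  3.930e-02  5.090e-02  1.100e-01  2.999e-01
  5.669e+03]
(0.005, 0.03) [ 5.054e-01 -3.401e-01  1.910e-02  2.160e-02  1.189e-01 -1.830e-01
  9.800e+01]
```

step_arm --steps "-0.043 0.135 -0.08 0 0 0.038 0.8;-0.043 0.135 -0.18 0 0 0.038 0.8;-0.043 0.135 -0.28 0 0 0.038 0.8;-0.043 0.135 -0.35 0 0 0.038 0.8;-0.043 0.135 -0.361 0 0 0.038 0.8"

```text
clock: 19.15
tool_pos: [0.5138, -0.3363, 0.0191]
ee_rot: [-1.862, -2.519, -0.002]
contact_force: [0.4, 1.0, -0.6]
width: 0.0768
grasp_force: 0.0
```

step_arm --steps "0 0 0 0 0 0 0.8;0 0 0 0 0 0 -1;0 0 0 0 0 0 -1;0 0 0 0 0 0 -1;0 0 0.004 0 0 0 -1"

```text
clock: 19.77
tool_pos: [0.5162, -0.3412, 0.0262]
ee_rot: [1.87, 2.523, -0.0]
contact_force: [0.3, -0.8, -1.6]
width: 0.0485
grasp_force: 48.8
```

step_arm --steps "0 0 0.03 0 0 0 -1;0 0 0.1 0 0 0 -1;0 0 0.18 0 0 0 -1;0 0 0.22 0 0 0 -1;0 0 0.22 0 0 0 -1"

```text
clock: 20.4
tool_pos: [0.5166, -0.3415, 0.1374]
ee_rot: [1.868, 2.521, -0.0]
contact_force: [0.2, -0.4, -3.6]
width: 0.0487
grasp_force: 48.8
```

```bash
python3 chk.py w12; python3 - <<'E'
from h import *
S=cloud(env.capture("scene"));b=(.43,.6,-.42,-.26)
print("pile",rect(S,b,(.01,.03)),rect(S,b,(.03,.05)))
E
```

```text
[ 0.5156 -0.3407  0.1352] [-0.1 -0.7 -4.5] yaw 0.2953
{'ac': np.float64(0.0004), 'bc': np.float64(0.0016), 'zt': np.float64(0.0153), 'dyaw': np.float64(0.0036), 'w': np.float64(0.0498)}
plate centre 0.5155582290355795 -0.3390336686438687 top 0.1505470139371183
pile [ 5.154e-01 -3.425e-01  2.000e-02  5.220e-02  1.130e-01  1.937e-01
  9.960e+02] None
```

step_arm --steps "0.04 0.12 0 0 0 -0.269 -1;0.08 0.24 0 0 0 -0.269 -1;0.12 0.36 0 0 0 -0.269 -1;0.15 0.46 0 0 0 -0.269 -1;0.169 0.518 -0.02 0 0 -0.269 -1"

```text
clock: 21.12
tool_pos: [0.6, -0.0788, 0.1236]
ee_rot: [-2.202, -2.238, 0.001]
contact_force: [-0.6, -0.5, -2.8]
width: 0.0486
grasp_force: 48.8
```

step_arm --steps "0 0 -0.03 0 0 0 -1;0 0 -0.06 0 0 0 -1;0 0 -0.09 0 0 0 -1;0 0 -0.09 0 0 0 -1"

```text
clock: 21.62
tool_pos: [0.5985, -0.0825, 0.0778]
ee_rot: [-2.205, -2.232, 0.004]
contact_force: [0.0, 0.3, -2.7]
width: 0.0488
grasp_force: 48.6
```

```bash
python3 chk.py w13
```

```text
[ 0.5994 -0.0826  0.0793] [-0.8 -0.8 -2.4] yaw 0.0122Traceback (most recent call last):
  File "chk.py", line 5, in <module>
    h=held(W,s["tool_pos"],yaw);print(h);c,n=np.cos(yaw),np.sin(yaw)
  File "h.py", line 31, in held
    L.append((y+.002,(q.min()+q.max())/2,q.max()-q.min()))
                      ~~~~~^^
    return umr_minimum(a, axis, None, out, keepdims, initial, where)
ValueError: zero-size array to reduction operation minimum which has no identity
```

step_arm --steps "0 0.001 -0.01 0 0 0.004 -1;0 0.001 -0.02 0 0 0.004 -1;0 0.001 -0.028 0 0 0.004 -1;0 0.001 -0.034 0 0 0.004 -1;0 0.001 -0.034 0 0 0.004 -1"

```text
clock: 22.3
tool_pos: [0.6001, -0.0812, 0.0632]
ee_rot: [-2.201, -2.241, 0.0]
contact_force: [-0.1, -0.0, -3.7]
width: 0.0489
grasp_force: 48.7
```

step_arm --steps "0 0 -0.003 0 0 0 -1;0 0 -0.003 0 0 0 -1"

```text
clock: 22.55
tool_pos: [0.6003, -0.0813, 0.062]
ee_rot: [2.202, 2.241, -0.0]
contact_force: [-0.3, -0.2, -3.1]
width: 0.0486
grasp_force: 48.7
```

step_arm --steps "0 0 -0.002 0 0 0 -1;0 0 -0.004 0 0 0 -1;0 0 -0.004 0 0 0 -1"

```text
clock: 22.92
tool_pos: [0.6006, -0.0814, 0.0611]
ee_rot: [2.201, 2.241, 0.0]
contact_force: [-4.7, 1.1, 5.9]
width: 0.0485
grasp_force: 49.6
```

Contact. I'll release and retreat, then check.

step_arm --steps "0 0 0 0 0 0 0.4;0 0 0 0 0 0 0.6;0 0 0.04 0 0 0 0.8;0 0 0.14 0 0 0 0.8;-0.02 -0.08 0.2 0 0 0 0.8"

```text
clock: 23.55
tool_pos: [0.5922, -0.1205, 0.1645]
ee_rot: [2.194, 2.242, 0.004]
contact_force: [0.6, -1.1, -0.1]
width: 0.0766
grasp_force: 0.0
```

step_arm --steps "-0.02 -0.1 0.1 0 0 0 0.8;-0.02 -0.1 0.1 0 0 0 0.8;-0.02 -0.1 0.1 0 0 0 0.8;-0.02 -0.1 0.1 0 0 0 0.8"

```text
clock: 24.05
tool_pos: [0.5797, -0.1701, 0.2083]
ee_rot: [-2.198, -2.24, 0.001]
contact_force: [-0.6, 0.0, -0.3]
width: 0.0768
grasp_force: 0.0
```

```bash
python3 st.py w14 .075; python3 - <<'E'
from w import *
c=env.capture("scene");S=cloud(c);T=cloud(env.capture("top"))
cv2.imwrite("pics/end.png",cv2.resize(c["image"],(800,600),interpolation=cv2.INTER_CUBIC))
for X in(S,T):
    print("knob",rect(X,(.57,.64,-.04,.035),(.10,.15)),"low",rect(X,(.38,.49,-.16,-.02),(.04,.07)),"tall",rect(X,(.45,.6,.22,.42),(.057,.07)))
P=cloud(dict(np.load("pics/w14.npz")));print("p1 pile n/a")
print(env.read_state()["contact_force"].round(1))
E
```

```text
[ 0.5797 -0.17    0.2081]
plate [ 6.006e-01 -7.880e-02  7.440e-02  5.050e-02  1.097e-01  2.350e-02
  7.100e+03]
yaw 0.0251 centre 0.6005 -0.0789 ends [-0.1336 -0.0243]
knob [ 6.068e-01 -4.300e-03  1.152e-01  3.140e-02  3.260e-02 -5.840e-02
  1.440e+02] low [ 4.340e-01 -8.590e-02  4.950e-02  5.880e-02  1.022e-01 -6.200e-03
  6.760e+02] tall [5.219e-01 3.081e-01 6.340e-02 4.020e-02 1.017e-01 4.360e-02 2.730e+02]
knob [ 6.0540e-01 -4.0000e-03  1.1570e-01  2.8000e-02  3.0400e-02 -1.5649e+00
  8.7000e+01] low [ 4.318e-01 -6.920e-02  4.980e-02  5.490e-02  6.160e-02  1.470e-02
  2.780e+02] tall [5.199e-01 3.076e-01 6.280e-02 4.170e-02 9.860e-02 4.450e-02 3.550e+02]
p1 pile n/a
[ 0.4  0.2 -1.3]
```

View pics/end.png

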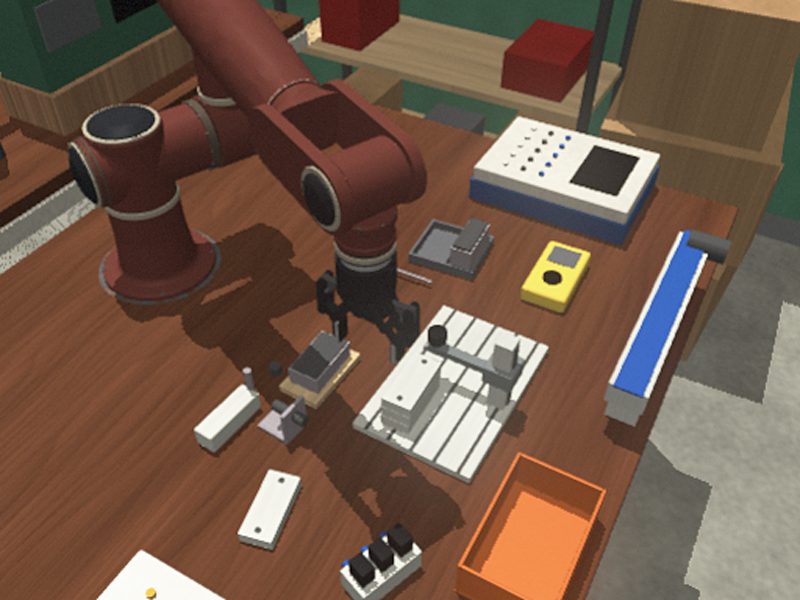

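The end picture shows the three-plate stack flat on the base at (410,385). The tall block is in the narrow slot at (470,245), the low block is still on its board, and one plate is left at (270,510). The knob reads about 0.1155, which puts the foot about 70 mm above the table, inside the 67.5–82.5 mm window. The gripper is clear of everything.

```bash
python3 -c "
from plant import env
print(env.finish_job())"
```

```text
the job is handed in; nothing more can be done
None
```

I handed the job in at about 24 s, and no pass or fail result came back: the tall block is in the narrow slot, two plates sit squarely on the first (three in all), and the low block was left alone, but the head had sunk about 2–3 mm, leaving the foot near 70 mm, still inside the 67.5–82.5 mm window.

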